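# Hold the thick glass cell in the photometer beam

### The job

On the small photometer bench an amber jar has been left standing in the light path between the lamp and the light sensor: first put the jar upright on the black tray and let go of it. Then take the thick glass cell (the thickest of the three in the wooden stand), touching it with the fingers only on its two narrow frosted faces and never on the clear windows, and hold it up in the beam between lamp and sensor, upright, its windows square to the beam and the beam passing through the middle of them. Finish while still holding it there, motionless and clear of everything around it, and leave everything else where it stands.

Things in the scene. Friction and masses are not known exactly. Their poses are not given: they have to be found in the camera images.
- bench: Photometer bench, fixed: flat aluminium profile 100 (its x) x 430 (its y) x 12 mm high, lying across the robot's front. Origin: centre of its underside. A 12 mm light beam runs along its y at x = 0, 90 mm above the table, from lamp (+y end) to sensor (-y end). Nothing but the jar stands on the profile between their tubes, which end at y = +100 and -100 mm.
- beam_mid (a point): The point of the beam halfway between lamp and sensor, 90 mm above the table; axes as the bench's (y = along the beam, z up).
- lamp_tip (a point): Centre of the lamp's lens tube end (40 mm tube) where the beam comes out. Behind it the grey lamp housing, 70 mm wide, 80 mm long, top 133 mm above the table. Axes as the bench's.
- sensor_tip (a point): Centre of the sensor's tube end (28 mm tube) where the beam goes in. Behind it the black sensor head, 54 mm wide, 56 mm long, top 121 mm above the table. Axes as the bench's.
- jar: Amber glass jar with a flat black screw cap, standing upright on the bench profile in the beam, within about 30 mm of its middle. Diameter 46 mm up to 66 mm height, cap 43 mm in diameter from 75 to 94 mm (its top); 100 to 230 g. Origin: centre of its underside.
- tray: Black enamel tray, fixed, 220 (its x) x 300 (its y) mm, rim 20 mm high, floor 4 mm thick, walls 4 mm. Origin: centre of its underside. A beaker and a spirit lamp stand in its +y half, a wooden tube clamp lies along its near (-x) rim in the -y half; the rest of the -y half is free.
- tray_free (a point): Middle of the free part of the tray, on the tray's floor: 35 mm along x and -70 mm along y from the tray's centre. No other thing within 55 mm of it.
- stand: Wooden stand, fixed, 56 (its x) x 150 (its y) x 14 mm. Three slots in a row along its y, 50 mm apart, each 42 (x) x 26 mm (y), 8 mm deep (floor 6 mm above the table), hold one cell each, windows facing along the row, frosted faces towards the stand's open long sides. Which slot holds which cell varies. Origin: centre of its underside.
- cell: The thick cell: an open-topped empty glass cuvette, 40 mm wide (its x, between the frosted faces), 24 mm thick (its y, between the outsides of the two clear windows), 55 mm tall, walls 3 mm, about 50 g. Origin: centre of its underside (6 mm above the table when in the stand). It stands loosely, with about 1 mm of play.
- cell_mid (a point): Centre of the thick cell, at the middle of its windows: on its vertical axis, 29 mm above its underside; axes as the cell's.
- cell_side_far: The frosted end wall at the cell's +x end: outer face 24 x 55 mm, 20 mm from the cell's axis. Its origin is the cell's origin.
- cell_side_near: The frosted end wall at the cell's -x end, like the other. Its origin is the cell's origin.
- cell_window_left: The clear window at the cell's +y side, 34 mm wide: not to be touched by the fingers. Its origin is the cell's origin.
- cell_window_right: The clear window at the cell's -y side, 34 mm wide: not to be touched by the fingers. Its origin is the cell's origin.
- thin_a: A thin cell, as wide and tall as the thick one but only 12 mm thick, in the same stand. Leave it there. Origin: centre of its underside.
- thin_b: The second thin cell, like thin_a. Leave it there.
- beaker: Glass beaker, 64 mm in diameter, 82 mm tall, on the tray. Leave it. Origin: centre of its underside.
- spirit_lamp: Capped spirit lamp, 68 mm in diameter, 90 mm tall, on the tray. Leave it. Origin: centre of its underside.
- clamp: Wooden test-tube clamp lying on the tray, 130 mm long (its y), 26 mm wide, 12 mm high. Leave it. Origin: centre of its underside.
- wash_bottle: White plastic bottle, 54 mm in diameter, 120 mm tall, on the table near the sensor end of the bench. Leave it. Origin: centre of its underside.
- reagent_jar: Another amber jar, 48 mm in diameter, 75 mm tall, standing on the table beyond the white bottle, beside the bench's sensor end. Leave it. Origin: centre of its underside.
- dish: White porcelain dish, 80 mm in diameter, 30 mm high, on the table beyond the tray. Leave it. Origin: centre of its underside.
Mind the look-alikes: they are no part of the job. Leave any green look-alike of the jar alone. Leave any blue look-alike of the cell alone.

How it is judged:
By the outcome, as a careful person would: the job done as asked, in the order asked, and still so for the second after the job is handed in, while the arm keeps its last pose, push and grip.
It also fails if it takes over 58 s, if anything falls off the work surface, if the arm or the gripper's body presses on something with over 40 N, if the wrist force passes 120 N, or if a joint passes its speed limit or range.

### The arm

A 6-joint arm with a two-finger parallel gripper is mounted at the origin on the work surface. World frame = base frame: x ahead of the robot, y to its left, z up, the work surface at z = 0. Lengths are in mm, angles in rad, forces in N, time in s.
With the tool pointing down it reaches from about 400 to 925 mm from the base axis. Payload 12.5 kg.
Tool frame: the origin (TCP) lies where the fingers leave the gripper's body, on its centre line; the fingertips stand 78 mm ahead of it and the grasp point (between the pads) lies 59 mm ahead of it (env.tip_extent is the distance from the TCP to the fingertips, in mm); z points along the fingers, y is the direction in which the jaws open and shut (so a half turn about z gives the same grasp; the last joint's range is limited). The gripper opens to 95 mm and grips with 3 to 60 N. Pads are 20 mm wide; open, the fingers measure 119 mm over their backs; the gripper's body (75 mm by 180 mm) begins 59 mm behind the grasp point.
Start: joints at [1.056, 0.491, 1.559, -0, 1.092, -0.106], TCP at [248.425, 573.518, 292.261] pointing down, gripper open.
Joint ranges: [-3.1, 3.1], [-0.84, 2.19], [0.05, 2.79], [-1.13, 4.28], [0.06, 2.93], [-2.69, 2.69]. Speed limits (rad/s): [2.22, 2.22, 2.79, 3.14, 3.14, 3.14].

### API

Orientations are given as [roll, pitch, yaw] about the fixed x, y, z axes, in that order (R = Rz(yaw) Ry(pitch) Rx(roll)).
In Python, from cell import env gives the robot as it stands. The module is installed in compiled form; this text tells all that it offers.
- The arm moves only by the tool play_rows, never from a script. Its argument "targets" is a list of rows, each an object with "linear": the shift along the tool's x, y, z in mm, a list of three; "turn": the turn about the tool's z in rad. A call has 1 to 20 rows; each row is the pose to reach, as a shift and turn from the pose commanded when the call began, along the tool's axes at that moment; what a row does not reach only later rows make up. A row lasts 1/8 s, in which the tool goes at most 62.5 mm and 10.7 degrees, less where a joint would pass 70% of its speed; a pose out of reach is approached as far as the arm can. A call with a gripper value outside its range is refused whole. "hand" is the finger opening in mm, from 0 to 95.1, set as the call begins (left out, the last holds). The fingers move at their own pace and stop on an object; the grip force is fixed at half the most. Time passes only in rows, so rows that repeat a pose let the fingers close. It gives the time, the measured TCP pose, the force and the opening at its end, in the units of the state.
- env.state(): the state, without advancing time (a new reading comes with each control period).
- env.read_camera(name): name is "scene" or "top" or "wrist"; returns (picture, depth): 400x640x3 uint8, red, green, blue; 400x640 float32, mm along the optical axis (not along the pixel's ray), 0 where there is no reading.
- env.camera_params(name): a dict with "fx", "fy", "cx", "cy" (pixels), "R" (3x3) and "t" (3): a world point X has camera coordinates R X + t. Camera axes: x right, y down, z forward; pixel columns grow to the right and rows downward; lengths in mm; the calibration is good to about 2 mm. A picture is of the moment at which its call begins: read the wrist's pose just before it. camera_params takes no time and is no camera call; for the wrist camera it gives the pose at the moment of the call.
- env.job_done(): hands the job in, once; it reports no verdict.
The state is a dict: "t": time; "joints": joint angles; "qvel": joint speeds; "tau": joint torques, N m; "eef_pos": TCP position; "tcp_rot": TCP orientation; "ft_force": force on the tool from outside, world axes, zero at the start; "moment": the same for the moment, N m; "opening": opening from 0.0 (shut) to 1.0 (fully open).
Only numpy, scipy, OpenCV 4.12 (cv2) and the standard library are available. Lean on these libraries where they do the work, as an engineer would, in place of code of your own. Each camera call takes 0.05 s, during which the arm holds its last target.

## Working session

There is one attempt and no reset: what is moved stays moved. The work goes in short steps, Python scripts to look and compute and a tool call to move; the robot and the scene stay as the last step left them, time stands still between calls to the robot, and variables do not carry over. Pictures are saved under pics/ and viewed, and the job is handed in when it is done.

Besides the shell and the picture viewer there is one more tool, called after ">>>" as name([rows], argument=value, ...), one row to a line, values as JSON. play_rows: Moves the arm, as the interface text tells. Its arguments: {"type":"object","properties":{"targets":{"type":"array","items":{"type":"object","properties":{"linear":{"type":"array","items":{"type":"number"}},"turn":{"type":"number"}}}},"hand":{"type":"number"}},"required":["targets"]}

```bash
mkdir -p pics
cat > h.py <<'E'
import numpy as np, cv2
from cell import env
def snap(name,fn):
    p=env.camera_params(name); im,d=env.read_camera(name)
    cv2.imwrite('pics/'+fn+'.png',cv2.cvtColor(im,cv2.COLOR_RGB2BGR)); np.savez('pics/'+fn+'.npz',im=im,d=d,**{k:np.array(v) for k,v in p.items()})
    return im,d,p
def load(fn):
    z=np.load('pics/'+fn+'.npz'); return z['im'],z['d'],z
def onz(p,u,v,z):
    R=np.array(p['R']);t=np.array(p['t']);C=-R.T@t
    r=R.T@np.array([(u-p['cx'])/p['fx'],(v-p['cy'])/p['fy'],1]); return C+r*(z-C[2])/r[2]
def pts(p,d):
    R=np.array(p['R']);t=np.array(p['t']);v,u=np.mgrid[:d.shape[0],:d.shape[1]]
    c=np.stack([(u-p['cx'])/p['fx']*d,(v-p['cy'])/p['fy']*d,d],-1); return (c-t)@R
def proj(p,X):
    c=np.array(p['R'])@np.array(X)+np.array(p['t']); return c[0]/c[2]*p['fx']+p['cx'],c[1]/c[2]*p['fy']+p['cy']
E
python3 - <<'E'
from h import *
for n in ['scene','top','wrist']:
    im,d,p=snap(n,n+'0'); print(n,-np.array(p['R']).T@np.array(p['t']),p['fx'])
print(env.state())
E
```

```text
scene [ 857.15129572 -514.55919286 1002.6307129 ] 445.5438076034881
top [ 374.07854548   22.41986346 1328.18193553] 506.7918410143132
wrist [173.36968982 605.60197201 384.50675256] 283.27863886927736
{'t': 0.15, 'joints': array([ 1.05643941e+00,  4.91399028e-01,  1.55931340e+00,  8.37255868e-06,
        1.09170634e+00, -1.05635503e-01]), 'qvel': array([-0.00104754, -0.00048768, -0.00257594,  0.00047176, -0.00099552,
       -0.00023189]), 'tau': array([ 1.84303688e-03, -6.12894702e+01, -2.58282155e+01,  6.93278457e-02,
        4.71850159e-02, -1.27838048e-04]), 'eef_pos': array([248.33803368, 573.41693274, 291.80831709]), 'tcp_rot': array([-3.14077193e+00, -9.44896667e-05,  2.73286734e+00]), 'ft_force': array([ 0.73086155, -0.64647825, -0.37666199]), 'moment': array([ 0.03653169,  0.02827724, -0.00483653]), 'opening': 1.0011243634414424}
```

View pics/scene0.png

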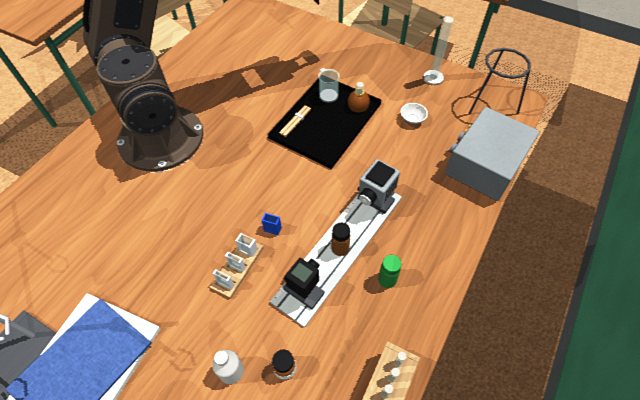

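View pics/top0.png

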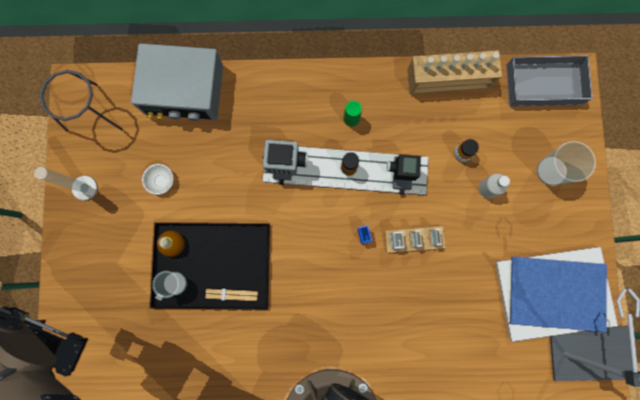

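View pics/wrist0.png

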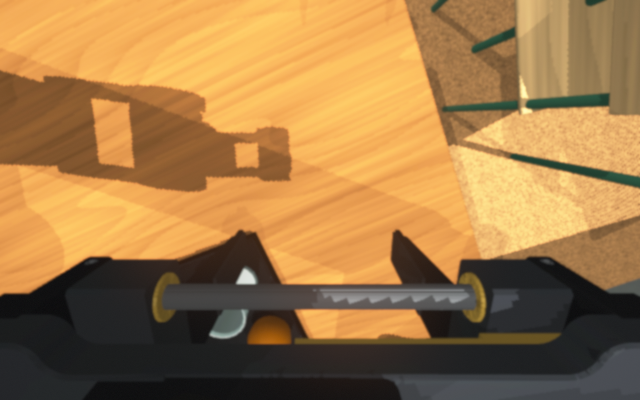

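The scene camera shows the jar on the bench near (341,238), the stand at (236,265), the tray at (325,120), a blue decoy at (272,223) and a green decoy at (390,270). In the top view the jar is at (349,163) and the stand at (415,240). I'll zoom in next.

Run:
```python
from h import *
im,d,p=load('top0')
a=cv2.resize(im[125:210,255:455],None,fx=4,fy=4,interpolation=cv2.INTER_CUBIC)
b=cv2.resize(im[215:265,350:450],None,fx=8,fy=8,interpolation=cv2.INTER_CUBIC)
cv2.imwrite('pics/za.png',a[:,:,::-1]);cv2.imwrite('pics/zb.png',b[:,:,::-1])
im2,d2,p2=load('scene0')
c=cv2.resize(im2[150:330,200:410],None,fx=3.3,fy=3.3,interpolation=cv2.INTER_CUBIC)
cv2.imwrite('pics/zc.png',c[:,:,::-1])
P=pts(p,d); 
for u,v in [(349,163),(281,155),(408,166),(398,240),(417,240),(436,238),(300,170),(320,175),(230,260),(380,180),(340,240)]: print(u,v,P[v,u].round(1))
```

```text
349 163 [628.8 -57.  100.9]
281 155 [646.1 108.4 130.2]
408 166 [ 614.1 -198.5  120.4]
398 240 [ 441.3 -184.1    8.7]
417 240 [ 439.2 -229.6   28.6]
436 238 [ 441.5 -271.    60.9]
300 170 [631.2  67.2  12.9]
320 175 [617.2  14.7   9.5]
230 260 [399.3 252.7   7.7]
380 180 [ 599.  -142.4   16.7]
340 240 [445.3 -34.   -3.3]
```

View pics/za.png

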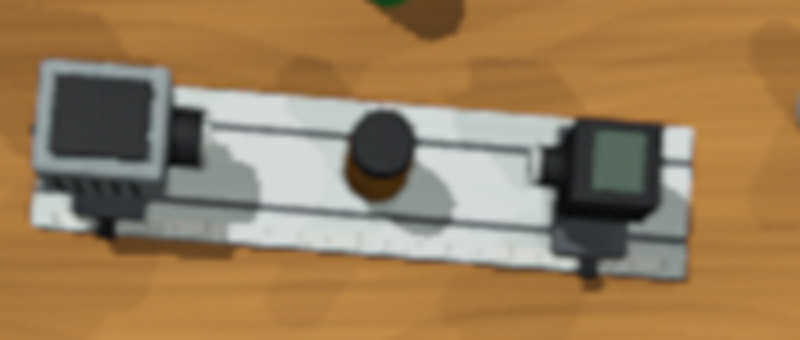

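View pics/zb.png

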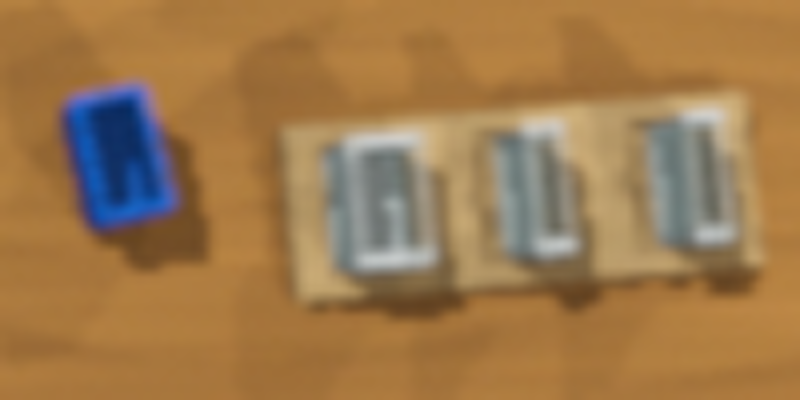

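View pics/zc.png

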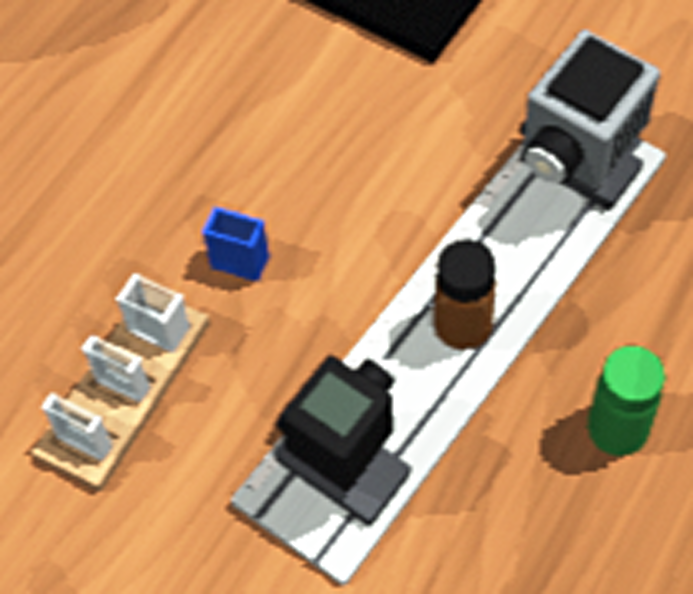

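Run:
```python
from h import *
im,d,p=load('top0')
A=lambda x,y,z:onz(p,255+(x+.5)/4-.5,125+(y+.5)/4-.5,z)
B=lambda x,y,z:onz(p,350+(x+.5)/8-.5,215+(y+.5)/8-.5,z)
print('bench');c=[A(*q,12)[:2] for q in [(693,127),(687,279),(30,228),(180,88)]];print(np.round(c,1))
w=c[0]-c[1];print(np.linalg.norm(w),np.degrees(np.arctan2(w[1],w[0])))
w=c[2]-c[1];print(np.linalg.norm(w),np.degrees(np.arctan2(w[1],w[0]))-90)
print('centre',(c[0]+c[2])/2)
print('cap',A(382,144,94))
print('lamp front/sensor tip z90',A(205,137,100),A(535,163,96))
c=[B(*q,14)[:2] for q in [(285,128),(745,93),(765,262),(300,302)]];print('stand',np.round(c,1),np.mean(c,0))
for i in range(4): w=c[(i+1)%4]-c[i];print(np.linalg.norm(w),np.degrees(np.arctan2(w[1],w[0])))
c=[B(*q,61)[:2] for q in [(345,135),(422,130),(437,265),(360,272)]];print('cell top',np.round(c,1),np.mean(c,0))
for i in range(4): w=c[(i+1)%4]-c[i];print(np.linalg.norm(w),np.degrees(np.arctan2(w[1],w[0])))
# tray corners
for q in [(152,225),(269,223),(270,307),(152,308)]: print('tray',onz(p,*q,20).round(1))
```

```text
bench
[[ 660.4 -272.2]
 [ 558.9 -263.1]
 [ 602.5  167.5]
 [ 694.5   67.1]]
101.94287136724616 -5.104764296464732
432.7421854198355 -5.777145250324608
centre [631.44116846 -52.34265636]
cap [636.179273   -60.41129911  94.        ]
lamp front/sensor tip z90 [641.77472276  49.19254106 100.        ] [ 621.64625745 -154.53007724   96.        ]
stand [[ 466.2 -151.1]
 [ 474.3 -300.8]
 [ 419.5 -304.3]
 [ 410.  -153.7]] [ 442.48496488 -227.47077191]
149.90358076030185 -86.91955463990384
54.87250792956807 -176.36503124914148
150.848714873201 93.62331930069905
56.30067212550712 2.6659418173692058
cell top [[ 460.3 -163.6]
 [ 461.3 -187.7]
 [ 419.2 -190.5]
 [ 417.6 -166.5]] [ 439.60178543 -177.05284134]
24.149376452623866 -87.55551319230972
42.23123226170047 -176.1708872860989
24.10409552560307 93.90236202125088
42.845608818075426 3.8802619535138447
tray [493.6 452.6  20. ]
tray [492.  149.6  20. ]
tray [278.5 149.   20. ]
tray [282.6 448.2  20. ]
```

Run:
```python
from h import *
im,d,p=load('top0')
A=lambda x,y,z:onz(p,255+(x+.5)/4-.5,125+(y+.5)/4-.5,z)
B=lambda x,y,z:onz(p,350+(x+.5)/8-.5,215+(y+.5)/8-.5,z)
print('cap top view',A(382,144,106))
im2,d2,p2=load('scene0')
C=lambda x,y,z:onz(p2,200+(x+.5)/3.3-.5,150+(y+.5)/3.3-.5,z)
print('cap scene',C(466,262,106))
for q in [(345,583),(234,507),(663,152)]: print('bench scene',C(*q,12))
for q in [(136,276),(188,308),(166,334),(118,304)]: print('cell scene',C(*q,61))
print('blue',B(105,150,55))
# dark cap mask top
m=((im.max(2)<70)).astype(np.uint8);n,l,s,c=cv2.connectedComponentsWithStats(m[150:175,338:362]);print(s,c+[338,150])
_,d0,w=load('wrist0');R=w['R'];print('wrist fwd',R[2],'right',R[0],'down',R[1],'t', -R.T@w['t'])
# beaker and clamp top-view
for q,z in [((167,285),82),((231,295),14),((171,242),90)]: print(onz(p,*q,z).round())
```

```text
cap top view [633.63085721 -59.60592842 106.        ]
cap scene [635.83602382 -59.37960507 106.        ]
bench scene [ 661.54079212 -270.7948256    12.        ]
bench scene [ 566.59184596 -263.9716589    12.        ]
bench scene [701.63921836 156.97245372  12.        ]
cell scene [ 421.72421258 -166.76688237   61.        ]
cell scene [ 469.63348107 -169.42905004   61.        ]
cell scene [ 467.93946456 -194.36604599   61.        ]
cell scene [ 424.00069211 -191.95133656   61.        ]
blue [457.67555993 -88.92378499  55.        ]
[[  0   0  24  25 330]
 [  4   3  17  22 270]] [[349.45454545 160.91515152]
 [349.55555556 163.32592593]]
wrist fwd [ 0.26306025 -0.11649982 -0.95771974] right [ 0.39628657  0.9181225  -0.00283367] down [ 0.87963416 -0.37878605  0.28768885] t [173.36968982 605.60197201 384.50675256]
[341. 393.  82.]
[310. 249.  14.]
[445. 382.  90.]
```

```bash
cat >> h.py <<'E'
from scipy.spatial.transform import Rotation as Ro
def shift(pos,yaw):
    s=env.state();R=Ro.from_euler('xyz',s['tcp_rot']).as_matrix()
    dy=(yaw-s['tcp_rot'][2]+np.pi)%(2*np.pi)-np.pi
    print('lin',(R.T@(np.array(pos)-s['eef_pos'])).round(1),'turn',round(-dy,3),'| now',s['t'],s['eef_pos'].round(1),s['tcp_rot'].round(4),'q6',s['joints'][5].round(2),'f',s['ft_force'].round(1),'op',round(s['opening']*95.1,1))
E
python3 -c "
from h import *
shift([635,-59.5,230],1.475)"
```

```text
lin [-606.4 -427.1   62.1] turn 1.258 | now 0.15 [248.3 573.4 291.8] [-3.1408e+00 -1.0000e-04  2.7329e+00] q6 -0.11 f [ 0.7 -0.6 -0.4] op 95.2
```

>>> play_rows([
  {"linear":[-30,-20,0],"turn":0.06},
  {"linear":[-72,-50,2],"turn":0.15},
  {"linear":[-120,-84,6],"turn":0.25},
  {"linear":[-168,-118,12],"turn":0.35},
  {"linear":[-216,-152,18],"turn":0.45},
  {"linear":[-264,-186,24],"turn":0.55},
  {"linear":[-312,-220,30],"turn":0.65},
  {"linear":[-360,-253,36],"turn":0.75},
  {"linear":[-408,-287,42],"turn":0.85},
  {"linear":[-456,-321,48],"turn":0.95},
  {"linear":[-504,-355,54],"turn":1.05},
  {"linear":[-550,-387,58],"turn":1.15},
  {"linear":[-585,-412,61],"turn":1.22},
  {"linear":[-606.4,-427.1,62],"turn":1.258},
  {"linear":[-606.4,-427.1,62],"turn":1.258},
  {"linear":[-606.4,-427.1,62],"turn":1.258},
])

```text
t: 2.15
eef_pos: [634.6, -58.9, 230.0]
tcp_rot: [-3.141, -0.0, 1.476]
ft_force: [-0.6, 0.4, 0.8]
opening: 0.998
```

```bash
python3 -c "
from h import *
snap('wrist','w1')
shift([635,-59.5,123],1.475)"
```

```text
lin [ -0.9   0.5 107.2] turn 0.001 | now 2.2 [634.6 -58.6 230.2] [-3.1411e+00 -2.0000e-04  1.4760e+00] q6 -0.1 f [-0.1  0.3  0.7] op 94.8
```

View pics/w1.png

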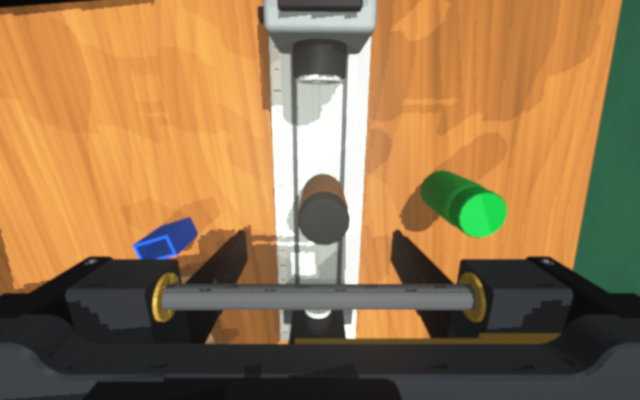

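The wrist view has the jar's cap at (323,215), centred between the open fingers. The bench runs straight up the picture to the lamp tube end at (320,80), and the green jar at (475,205) is clear of the fingers. Next I'll measure the bench axis from this view.

```bash
python3 - <<'E'
from h import *
im,d,p=load('w1')
hsv=cv2.cvtColor(im,cv2.COLOR_RGB2HSV)
m=(hsv[...,1]<60)&(hsv[...,2]>90)
L=[];Rr=[]
for v in list(range(90,170,5))+list(range(240,275,6)):
    u=np.where(m[v,240:400])[0]+240
    L.append(onz(p,u.min()-.5,v,12)[:2]);Rr.append(onz(p,u.max()+.5,v,12)[:2])
for S in (L,Rr):
    S=np.array(S);vx,vy,x0,y0=cv2.fitLine(S.astype(np.float32),cv2.DIST_HUBER,0,.01,.01).ravel()
    res=(S-[x0,y0])@[-vy,vx]
    print('x at y=-52:',x0+(-52-y0)*vx/vy,'yaw deg',-np.degrees(np.arctan(vx/vy)),'res',np.abs(res).max())
b=hsv[...,2]<75
mm=b[180:246,290:360].astype(np.uint8);n,l,s,c=cv2.connectedComponentsWithStats(mm);print(s,c+[290,180])
print('cap',onz(p,324,217,106))
P=pts(p,d);print('cap depth',P[217,324])
E
python3 - <<'E'
import cv2
im=cv2.imread('pics/w1.png')[0:260,250:400];cv2.imwrite('pics/zw.png',cv2.resize(im,None,fx=2.3*1.5,fy=2.3,interpolation=2))
E
```

```text
x at y=-52: 583.95886 yaw deg -5.578363 res 0.8677899046861297
x at y=-52: 685.1017 yaw deg -5.794743 res 0.5218921171324666
[[   0    0   70   66 4620]] [[324.5 212.5]]
cap [638.89595329 -56.82113292 106.        ]
cap depth [638.90154228 -56.69881988 106.33572677]
```

View pics/zw.png

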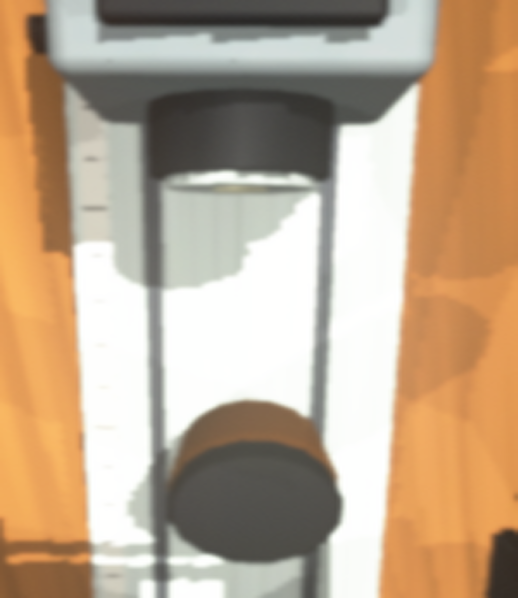

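The three views agree on the jar to about 3 mm. They put the bench axis at x≈633–634 for y=-52, with yaw -0.099. Now I'll go down and grip.

>>> play_rows([
  {"linear":[0,1.5,20]},
  {"linear":[0,1.5,50]},
  {"linear":[0,1.5,80]},
  {"linear":[0,1.5,100]},
  {"linear":[0,1.5,107]},
  {"linear":[0,1.5,107]},
], hand=95)

```text
validation failed for argument at $.ta...
```

>>> play_rows([
  {"linear":[0,0,0]},
  {"linear":[0,0,0]},
  {"linear":[0,0,0]},
  {"linear":[0,0,0]},
  {"linear":[0,0,0]},
  {"linear":[0,0,0]},
  {"linear":[0,0,0]},
  {"linear":[0,0,0]},
], hand=35)

```text
validation failed for argument at $.ta...
```

>>> play_rows([
  {"linear":[0,1.5,20],"turn":0},
  {"linear":[0,1.5,50],"turn":0},
  {"linear":[0,1.5,80],"turn":0},
  {"linear":[0,1.5,100],"turn":0},
  {"linear":[0,1.5,107],"turn":0},
  {"linear":[0,1.5,107],"turn":0},
], hand=95)

```text
t: 2.95
eef_pos: [636.6, -59.0, 123.5]
tcp_rot: [-3.142, -0.0, 1.476]
ft_force: [0.2, -0.7, -0.5]
opening: 1.001
```

>>> play_rows([
  {"linear":[0,0,0],"turn":0},
  {"linear":[0,0,0],"turn":0},
  {"linear":[0,0,0],"turn":0},
  {"linear":[0,0,0],"turn":0},
  {"linear":[0,0,0],"turn":0},
  {"linear":[0,0,0],"turn":0},
  {"linear":[0,0,0],"turn":0},
], hand=35)

```text
t: 3.82
eef_pos: [636.7, -59.6, 123.3]
tcp_rot: [3.141, -0.0, 1.475]
ft_force: [0.6, -0.9, 0.8]
opening: 0.477
```

>>> play_rows([
  {"linear":[0,0,-10],"turn":0},
  {"linear":[0,0,-30],"turn":0},
  {"linear":[0,0,-60],"turn":0},
  {"linear":[0,0,-90],"turn":0},
  {"linear":[0,0,-112],"turn":0},
  {"linear":[0,0,-120],"turn":0},
  {"linear":[0,0,-120],"turn":0},
])

```text
t: 4.7
eef_pos: [636.4, -59.5, 243.3]
tcp_rot: [3.141, -0.0, 1.475]
ft_force: [0.6, -0.4, -2.4]
opening: 0.475
```

```bash
python3 -c "
from h import *
shift([422,230,160],1.475)"
```

```text
lin [ 267.7 -241.2   83.3] turn -0.0 | now 4.7 [636.4 -59.5 243.3] [ 3.1414e+00 -1.0000e-04  1.4748e+00] q6 -0.1 f [ 0.6 -0.4 -2.4] op 45.2
```

>>> play_rows([
  {"linear":[15,-14,0],"turn":0},
  {"linear":[40,-36,0],"turn":0},
  {"linear":[70,-63,0],"turn":0},
  {"linear":[105,-95,0],"turn":0},
  {"linear":[140,-126,0],"turn":0},
  {"linear":[175,-158,0],"turn":0},
  {"linear":[210,-189,0],"turn":0},
  {"linear":[238,-214,0],"turn":0},
  {"linear":[258,-232,0],"turn":0},
  {"linear":[267.5,-241,10],"turn":0},
  {"linear":[267.5,-241,30],"turn":0},
  {"linear":[267.5,-241,60],"turn":0},
  {"linear":[267.5,-241,83],"turn":0},
  {"linear":[267.5,-241,83],"turn":0},
])

```text
t: 6.45
eef_pos: [421.5, 229.3, 158.4]
tcp_rot: [-3.138, 0.002, 1.475]
ft_force: [0.5, 0.0, -1.0]
opening: 0.477
```

Run:
```python
from h import *
shift([422,230,115.5],1.475)
im,d,p=snap('scene','s2')
cv2.imwrite('pics/s2z.png',cv2.resize(im[50:200,240:420],None,fx=4,fy=4,interpolation=2)[:,:,::-1])
```

```text
lin [ 0.8  0.6 42.9] turn -0.0 | now 6.45 [421.5 229.3 158.4] [-3.1379e+00  1.8000e-03  1.4745e+00] q6 0.46 f [ 0.5  0.  -1. ] op 45.3
```

View pics/s2z.png

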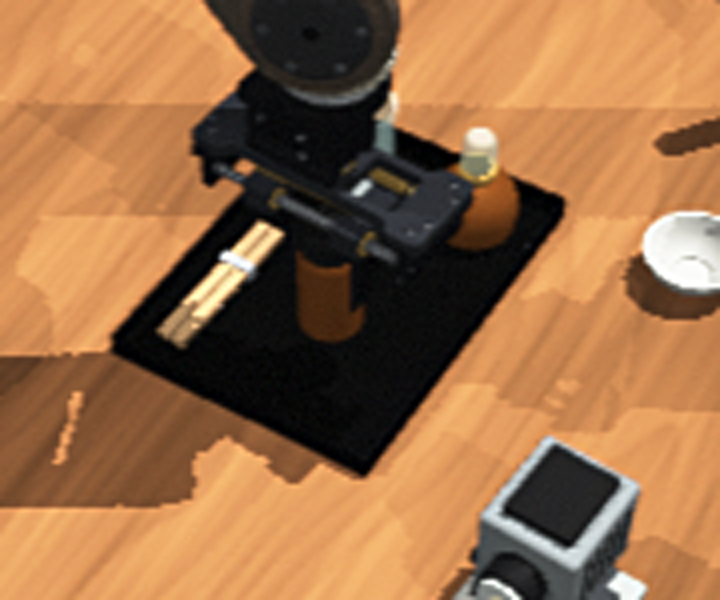

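The jar hangs upright over the free part of the tray. It is clear of the clamp and the spirit lamp. I'll lower it now.

>>> play_rows([
  {"linear":[0,0,10],"turn":0},
  {"linear":[0,0,25],"turn":0},
  {"linear":[0,0,36],"turn":0},
  {"linear":[0,0,41],"turn":0},
  {"linear":[0,0,41],"turn":0},
  {"linear":[0,0,42],"turn":0},
  {"linear":[0,0,42],"turn":0},
])

```text
t: 7.38
eef_pos: [422.4, 229.9, 118.5]
tcp_rot: [3.141, -0.0, 1.475]
ft_force: [-0.1, -0.0, -2.6]
opening: 0.476
```

>>> play_rows([
  {"linear":[0,0,1],"turn":0},
  {"linear":[0,0,2],"turn":0},
  {"linear":[0,0,2.6],"turn":0},
  {"linear":[0,0,2.6],"turn":0},
  {"linear":[0,0,2.6],"turn":0},
])

```text
t: 8.0
eef_pos: [422.3, 229.8, 115.7]
tcp_rot: [3.142, -0.0, 1.475]
ft_force: [-0.8, -0.0, -2.4]
opening: 0.477
```

>>> play_rows([
  {"linear":[0,0,0.5],"turn":0},
  {"linear":[0,0,0.8],"turn":0},
  {"linear":[0,0,0.8],"turn":0},
])

```text
t: 8.38
eef_pos: [422.4, 229.8, 115.2]
tcp_rot: [3.141, -0.0, 1.475]
ft_force: [-1.1, -0.5, 5.9]
opening: 0.478
```

>>> play_rows([
  {"linear":[0,0,0],"turn":0},
  {"linear":[0,0,0],"turn":0},
  {"linear":[0,0,0],"turn":0},
  {"linear":[0,0,0],"turn":0},
  {"linear":[0,0,0],"turn":0},
], hand=85)

```text
t: 9.0
eef_pos: [422.3, 229.8, 114.8]
tcp_rot: [-3.142, -0.0, 1.475]
ft_force: [0.2, 0.2, 0.1]
opening: 0.881
```

```bash
python3 -c "
from h import *
shift([422,230,240],1.475)
shift([441,-240,235],-3.2+np.pi/2+3.2)"
```

```text
lin [   0.2   -0.4 -125.2] turn -0.0 | now 9.0 [422.3 229.8 114.8] [-3.1416e+00 -1.0000e-04  1.4748e+00] q6 0.46 f [0.2 0.2 0.1] op 83.8
lin [-465.8   63.6 -120.2] turn -0.096 | now 9.0 [422.3 229.8 114.8] [-3.1416e+00 -1.0000e-04  1.4748e+00] q6 0.46 f [0.2 0.2 0.1] op 83.8
```

>>> play_rows([
  {"linear":[0,0,-15],"turn":0},
  {"linear":[0,0,-45],"turn":0},
  {"linear":[0,0,-80],"turn":0},
  {"linear":[0,0,-115],"turn":0},
  {"linear":[-15,2,-130],"turn":-0.01},
  {"linear":[-45,6,-130],"turn":-0.02},
  {"linear":[-90,13,-130],"turn":-0.04},
  {"linear":[-135,19,-130],"turn":-0.06},
  {"linear":[-180,26,-130],"turn":-0.08},
  {"linear":[-225,32,-130],"turn":-0.1},
  {"linear":[-270,38,-130],"turn":-0.12},
  {"linear":[-315,45,-130],"turn":-0.14},
  {"linear":[-355,51,-125],"turn":-0.152},
  {"linear":[-385,55,-110],"turn":-0.152},
  {"linear":[-400,57,-90],"turn":-0.152},
  {"linear":[-406,58,-70],"turn":-0.152},
  {"linear":[-406,58,-50],"turn":-0.152},
  {"linear":[-406,58,-50],"turn":-0.152},
  {"linear":[-406,58,-50],"turn":-0.152},
  {"linear":[-406,58,-50],"turn":-0.152},
], hand=95)

```text
t: 11.5
eef_pos: [441.4, -179.9, 165.8]
tcp_rot: [3.14, 0.001, 1.627]
ft_force: [-0.1, -0.4, 0.5]
opening: 0.998
```

```bash
python3 -c "
from h import *
snap('wrist','w3');snap('scene','s3');snap('top','t3')
shift([441,-180,165],1.627)"
```

```text
lin [-0.1 -0.3  0.3] turn -0.0 | now 11.65 [ 441.3 -179.9  165.3] [3.1408e+00 4.0000e-04 1.6269e+00] q6 -0.58 f [-0.3  0.3 -0.5] op 95.0
```

View pics/w3.png

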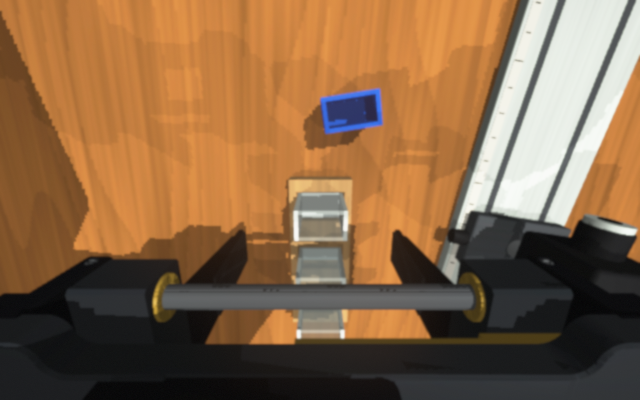

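View pics/s3.png

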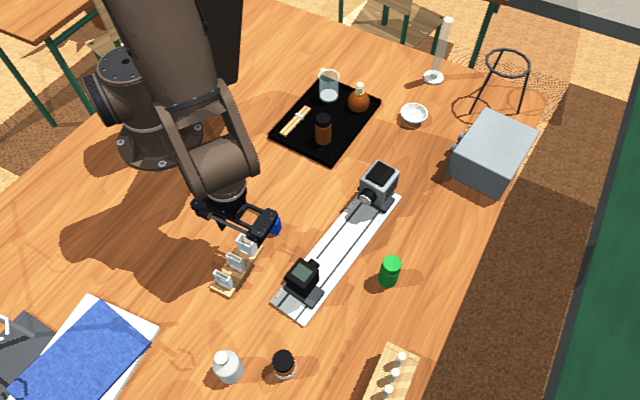

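The jar stands upright on the tray at (323,128) in the scene picture. In the wrist picture the thick cell, at the +y end of the stand, is near (320,217). I'll zoom in on it.

Run:
```python
import cv2
im=cv2.imread('pics/w3.png')[165:285,270:370];cv2.imwrite('pics/zw3.png',cv2.resize(im,None,fx=5,fy=5,interpolation=2))
```

```text
(no output)
```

View pics/zw3.png

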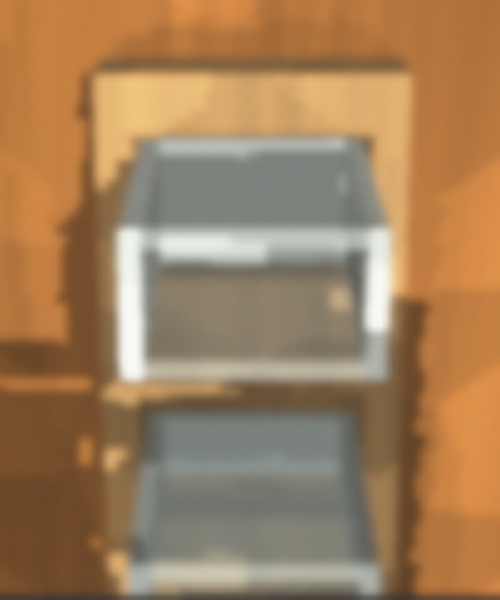

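Run:
```python
from h import *
im,d,p=load('w3')
f=lambda x,y,z:onz(p,270+(x+.5)/5-.5,165+(y+.5)/5-.5,z)
c=[f(*q,61)[:2] for q in [(117,228),(390,228),(387,381),(118,381)]];print(np.round(c,1),np.mean(c,0))
for i in range(4): w=c[(i+1)%4]-c[i];print(np.linalg.norm(w).round(1),np.degrees(np.arctan2(w[1],w[0])).round(1))
a,b=f(94,70,14),f(412,70,14);print('stand far edge',a,b,np.linalg.norm(a-b),np.degrees(np.arctan2(*(b-a)[1::-1])))
P=pts(p,d)
for q in [(129,300),(376,280),(250,370)]:
    u,v=int(270+q[0]/5),int(165+q[1]/5);print(P[v,u].round(1))
# fingertip positions in wrist cam, expected grasp line
Rt=Ro.from_euler('xyz',env.state()['tcp_rot']).as_matrix()
for y in (-47,47):
    print('tip px',proj(p,env.state()['eef_pos']+Rt@[0,y,78]))
# top camera again
for n,z in (('t3',61),):
    pass
```

```text
[[ 421.6 -166.3]
 [ 461.7 -164. ]
 [ 463.4 -188.5]
 [ 422.5 -190.9]] [ 442.30150199 -177.44854481]
40.2 3.3
24.6 -86.1
40.9 -176.7
24.6 92.1
stand far edge [ 413.04461983 -153.34991342   14.        ] [ 468.95571213 -150.12320675   14.        ] 56.00412376378975 3.3029551858802675
[ 423.4 -178.1   60.5]
[ 460.3 -171.9   62.9]
[ 442.7 -187.6   62.4]
tip px (np.float64(247.67739707166461), np.float64(243.84238993866953))
tip px (np.float64(389.72872967342244), np.float64(244.1051719305035))
```

>>> play_rows([
  {"linear":[2.5,0.8,8],"turn":0},
  {"linear":[2.5,0.8,25],"turn":0},
  {"linear":[2.5,0.8,42],"turn":0},
  {"linear":[2.5,0.8,56],"turn":0},
  {"linear":[2.5,0.8,64],"turn":0},
  {"linear":[2.5,0.8,64],"turn":0},
  {"linear":[2.5,0.8,64],"turn":0},
], hand=95)

```text
t: 12.52
eef_pos: [442.0, -177.4, 101.1]
tcp_rot: [3.141, 0.0, 1.627]
ft_force: [-0.7, -0.4, 0.4]
opening: 0.998
```

Run:
```python
from h import *
im,d,p=snap('wrist','w4')
shift([442.1,-177.3,101],1.628)
cv2.imwrite('pics/zw4.png',cv2.resize(im[140:300,190:450],None,fx=3,fy=3,interpolation=2)[:,:,::-1])
im,d,p=snap('scene','s4')
cv2.imwrite('pics/zs4.png',cv2.resize(im[190:310,180:320],None,fx=5,fy=5,interpolation=2)[:,:,::-1])
```

```text
lin [0.1 0.2 0.2] turn -0.001 | now 12.575 [ 442.  -177.4  101.2] [3.1409e+00 3.0000e-04 1.6268e+00] q6 -0.58 f [ 0.  -1.  -0.7] op 95.2
```

View pics/zw4.png

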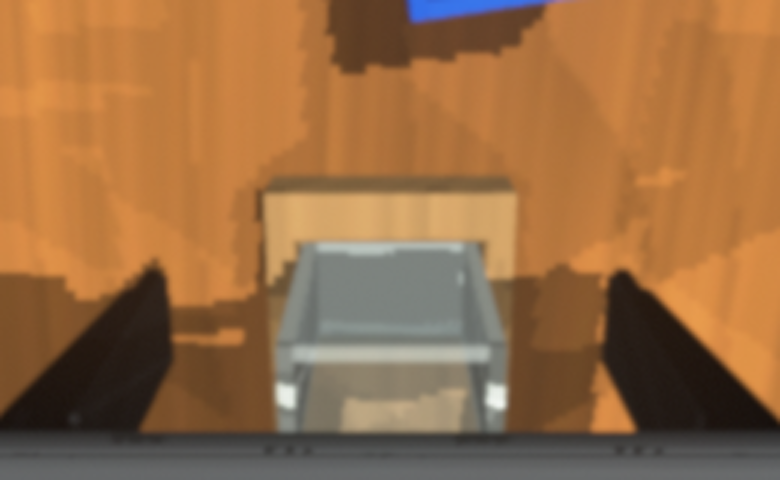

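View pics/zs4.png

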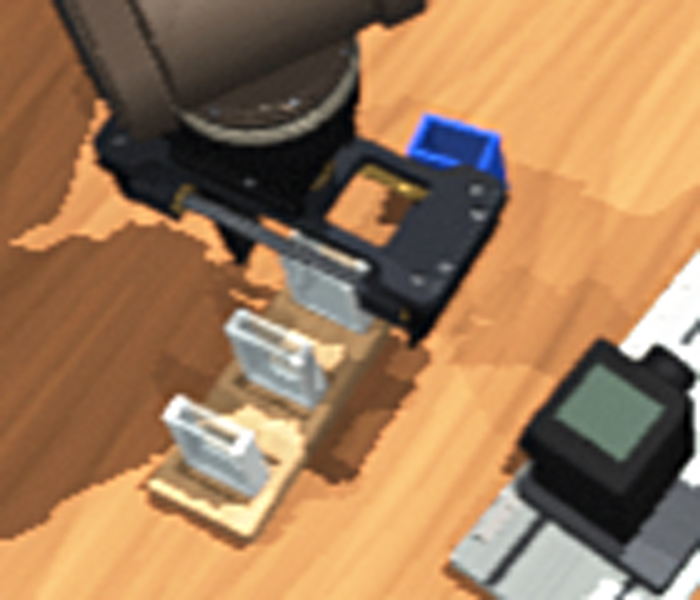

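Run:
```python
from h import *
im,d,p=load('w4')
f=lambda x,y,z:onz(p,190+(x+.5)/3-.5,140+(y+.5)/3-.5,z)
R=Ro.from_euler('xyz',[3.1409,0,1.6268]).as_matrix();T=np.array([442,-177.4,101.2])
for n,q in dict(tipL=(157,264,23),tipR=(622,270,23),cellL=(277,345,61),cellR=(507,345,61)).items(): print(n,f(*q).round(1),(R.T@(f(*q)-T)).round(1))
```

```text
tipL [ 391.5 -168.5   23. ] [ 11.7 -50.   78.2]
tipR [ 492.  -164.1   23. ] [10.5 50.6 78.2]
cellL [ 422.1 -166.3   61. ] [ 12.1 -19.3  40.2]
cellR [ 461.9 -164.    61. ] [12.2 20.6 40.2]
```

The cell is centred on the tool. Its window edge sits at +12.1 mm in tool x and its sides at -19.3 and +20.6 mm in the jaw direction. The pads at ±10 mm therefore stay on the frosted faces. Closing now.

>>> play_rows([
  {"linear":[0,0,0],"turn":0},
  {"linear":[0,0,0],"turn":0},
  {"linear":[0,0,0],"turn":0},
  {"linear":[0,0,0],"turn":0},
  {"linear":[0,0,0],"turn":0},
  {"linear":[0,0,0],"turn":0},
  {"linear":[0,0,0],"turn":0},
], hand=36)

```text
t: 13.5
eef_pos: [441.8, -177.3, 100.8]
tcp_rot: [3.142, -0.0, 1.627]
ft_force: [0.5, 0.9, -0.2]
opening: 0.421
```

>>> play_rows([
  {"linear":[0,0,-4],"turn":0},
  {"linear":[0,0,-12],"turn":0},
  {"linear":[0,0,-30],"turn":0},
  {"linear":[0,0,-60],"turn":0},
  {"linear":[0,0,-85],"turn":0},
  {"linear":[0,0,-105],"turn":0},
  {"linear":[0,0,-119],"turn":0},
  {"linear":[0,0,-124],"turn":0},
  {"linear":[0,0,-124],"turn":0},
])

```text
t: 14.62
eef_pos: [441.7, -177.3, 224.7]
tcp_rot: [3.142, -0.0, 1.627]
ft_force: [-1.5, 0.5, -0.6]
opening: 0.415
```

Run:
```python
from h import *
im,d,p=snap('wrist','w5')
b=np.array([633.5,-52.5])
shift([*b,225],np.pi/2-0.0993)
cv2.imwrite('pics/zw5.png',cv2.resize(im[140:300,190:450],None,fx=3,fy=3,interpolation=2)[:,:,::-1])
```

```text
lin [113.9 198.5  -0.6] turn 0.155 | now 14.675 [ 441.7 -177.3  224.4] [-3.1411e+00 -4.0000e-04  1.6268e+00] q6 -0.58 f [-0.3  0.3 -0.2] op 39.7
```

View pics/zw5.png

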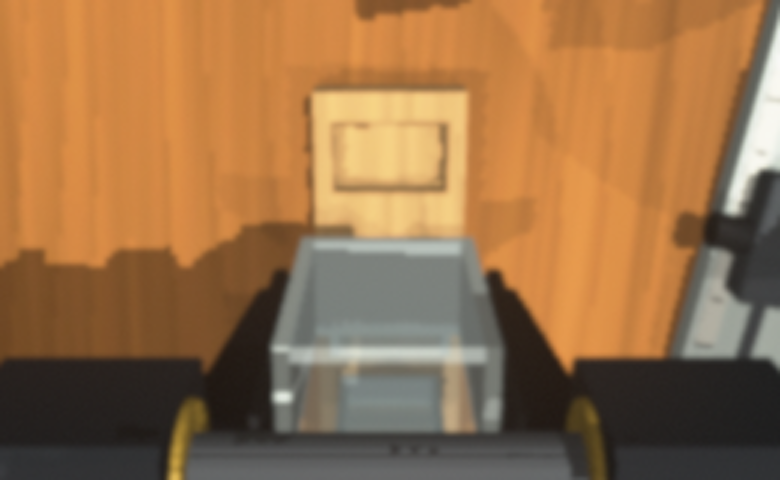

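The cell is held 39.7 mm wide, sits square between the fingers and is out of its slot. I'll carry it over the beam at height and measure again there.

>>> play_rows([
  {"linear":[5,8,-10],"turn":0.01},
  {"linear":[16,28,-15],"turn":0.03},
  {"linear":[32,55,-15],"turn":0.05},
  {"linear":[48,83,-15],"turn":0.07},
  {"linear":[64,111,-15],"turn":0.09},
  {"linear":[80,139,-15],"turn":0.11},
  {"linear":[94,164,-15],"turn":0.13},
  {"linear":[105,183,-10],"turn":0.145},
  {"linear":[112,195,-4],"turn":0.153},
  {"linear":[113.9,198.5,0],"turn":0.155},
  {"linear":[113.9,198.5,0],"turn":0.155},
  {"linear":[113.9,198.5,0],"turn":0.155},
  {"linear":[113.9,198.5,0],"turn":0.155},
])

```text
t: 16.3
eef_pos: [633.4, -52.9, 225.2]
tcp_rot: [3.141, 0.0, 1.471]
ft_force: [0.8, 0.8, -0.4]
opening: 0.419
```

Run:
```python
from h import *
im,d,p=snap('wrist','w6')
shift([633.5,-52.5,156],np.pi/2-0.0993)
```

```text
lin [ 0.4 -0.  69.2] turn -0.0 | now 16.35 [633.5 -52.9 225.2] [ 3.1411 -0.      1.4714] q6 -0.09 f [ 0.   0.1 -0.4] op 39.8
```

View pics/w6.png

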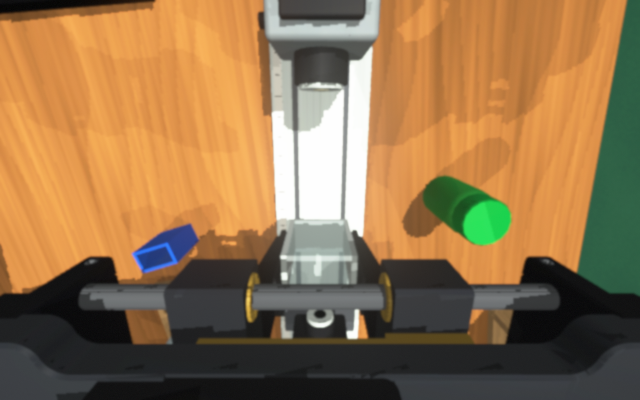

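Run:
```python
from h import *
im,d,p=load('w6')
hsv=cv2.cvtColor(im,cv2.COLOR_RGB2HSV)
m=(hsv[...,1]<60)&(hsv[...,2]>90)
L=[];Rr=[]
for v in range(95,215,5):
    u=np.where(m[v,240:400])[0]+240
    L.append(onz(p,u.min()-.5,v,12)[:2]);Rr.append(onz(p,u.max()+.5,v,12)[:2])
for S in (L,Rr):
    S=np.array(S);vx,vy,x0,y0=cv2.fitLine(S.astype(np.float32),cv2.DIST_HUBER,0,.01,.01).ravel()
    print('x at y=-52:',x0+(-52-y0)*vx/vy,'yaw',-np.degrees(np.arctan(vx/vy)),'res',np.abs((S-[x0,y0])@[-vy,vx]).max())
for v in (60,65,70,75): 
    u=np.where(hsv[v,285:360,2]<85)[0]+285; print(v,u.min(),u.max(),onz(p,(u.min()+u.max())/2,v,92)[:2])
cv2.imwrite('pics/z6a.png',cv2.resize(im[40:100,285:360],None,fx=8,fy=8,interpolation=2)[:,:,::-1])
cv2.imwrite('pics/z6b.png',cv2.resize(im[210:345,265:375],None,fx=4.4,fy=4.4,interpolation=2)[:,:,::-1])
```

```text
x at y=-52: 583.6889 yaw -5.9301386 res 0.898148223546448
x at y=-52: 685.2448 yaw -5.641966 res 0.6632744111766224
60 293 348 [646.34184764  66.25588088]
65 293 347 [645.66239779  63.00563826]
70 294 347 [645.70386291  59.65315054]
75 294 346 [645.0149999   56.34113609]
```

View pics/z6a.png

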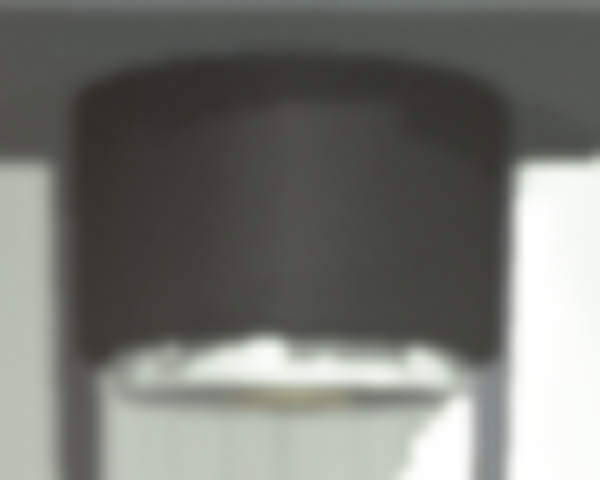

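View pics/z6b.png

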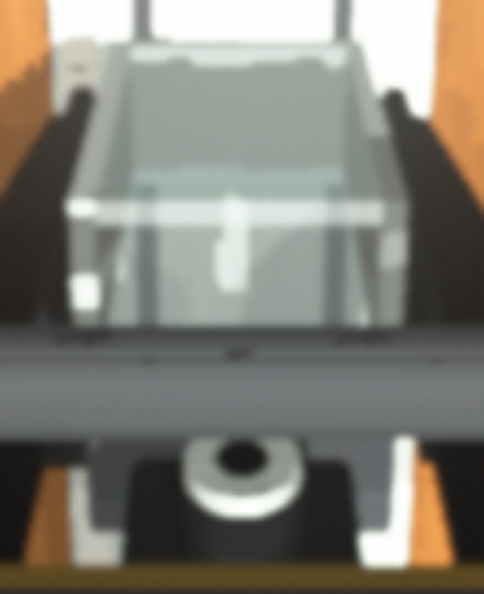

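Run:
```python
from h import *
im,d,p=load('w6')
lt=onz(p,285+290.5/8-.5,40+368/8-.5,90);st=onz(p,265+242.5/4.4-.5,210+458.5/4.4-.5,90)
print(lt,st,(lt+st)/2,np.linalg.norm(lt-st),np.degrees(np.arctan2(-(lt-st)[0],(lt-st)[1])))
# cell top rim expected z = 225.2-94.9+55=185.3
T=np.array([633.45,-52.9,225.2]);R=Ro.from_euler('xyz',[3.1411,0,1.4714]).as_matrix()
for q in [(68,200),(406,203)]:
    X=onz(p,265+(q[0]+.5)/4.4-.5,210+(q[1]+.5)/4.4-.5,185.3);print('rim',X.round(1),(R.T@(X-T)).round(1))
```

```text
[644.95162493  49.33379751  90.        ] [ 624.37141351 -152.41803224   90.        ] [634.66151922 -51.54211736  90.        ] 202.79878182601365 -5.824456084728767
rim [614.6 -39.  185.3] [ 12.  -20.1  39.9]
rim [654.3 -43.2 185.3] [11.7 19.8 39.9]
```

>>> play_rows([
  {"linear":[1,0.8,8],"turn":0.001},
  {"linear":[1,0.8,22],"turn":0.001},
  {"linear":[1,0.8,38],"turn":0.001},
  {"linear":[1,0.8,54],"turn":0.001},
  {"linear":[1,0.8,65],"turn":0.001},
  {"linear":[1,0.8,69.3],"turn":0.001},
  {"linear":[1,0.8,69.3],"turn":0.001},
  {"linear":[1,0.8,69.3],"turn":0.001},
  {"linear":[1,0.8,69.3],"turn":0.001},
])

```text
t: 17.48
eef_pos: [634.7, -51.6, 156.0]
tcp_rot: [3.141, -0.0, 1.471]
ft_force: [-0.5, -1.4, -0.2]
opening: 0.423
```

Run:
```python
from h import *
im,d,p=snap('wrist','w7')
shift([634.3,-52,155.9],np.pi/2-0.1004)
cv2.imwrite('pics/z7.png',cv2.resize(im[0:330,240:400],None,fx=2.9,fy=1.8,interpolation=2)[:,:,::-1])
im,d,p=snap('scene','s7')
cv2.imwrite('pics/zs7.png',cv2.resize(im[150:320,250:430],None,fx=3.5,fy=3.5,interpolation=2)[:,:,::-1])
im,d,p=snap('top','t7');cv2.imwrite('pics/zt7.png',cv2.resize(im[125:330,150:455],None,fx=2.6,fy=2.6,interpolation=2)[:,:,::-1])
```

```text
lin [-0.4 -0.3  0. ] turn 0.0 | now 17.525 [634.6 -51.6 155.9] [ 3.1409 -0.      1.4708] q6 -0.08 f [-0.3  0.8 -0.2] op 39.6
```

View pics/z7.png

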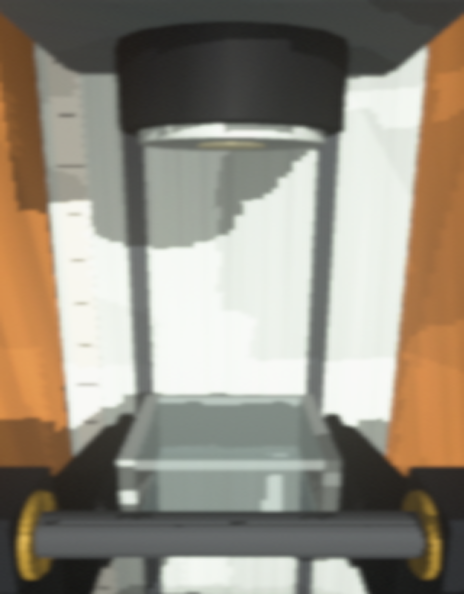

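View pics/zs7.png

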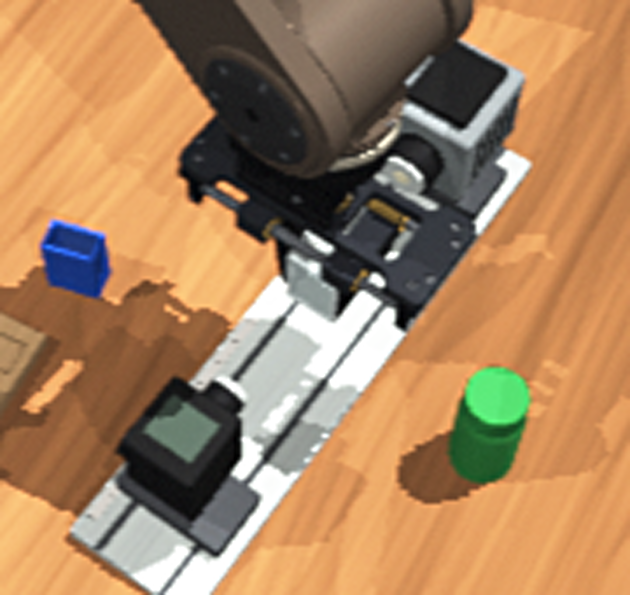

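View pics/zt7.png

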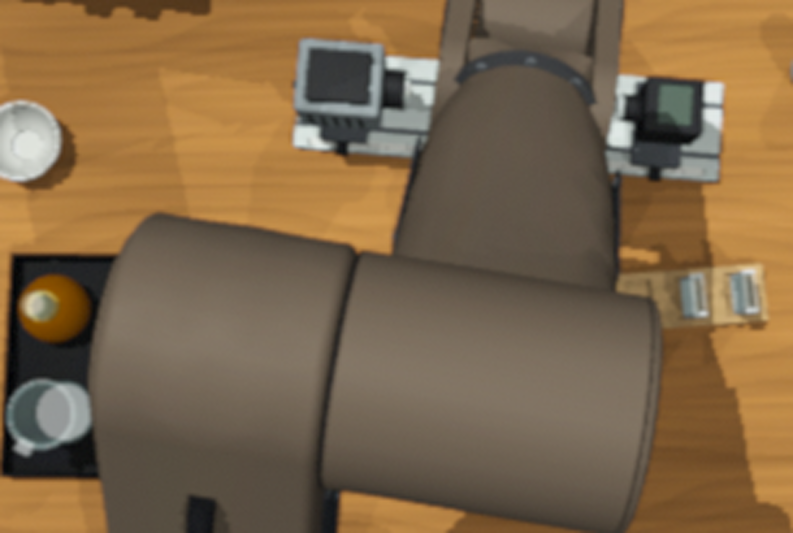

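In the wrist view the cell hangs square over the bench with the lamp tube centred ahead of it. In the scene view it sits clear of everything between lamp and sensor. I'll do one numeric check, including the cell's height in the scene view.

Run:
```python
from h import *
im,d,p=load('w7')
f=lambda x,y,z:onz(p,240+(x+.5)/2.9-.5,(y+.5)/1.8-.5,z)[:2].round(1)
a,b=f(117,465,116),f(341,465,116);print('cell rim +y',a,b,np.linalg.norm(a-b),'mid',(a+b)/2)
l=f(232,131,90);print('lamp tip',l,'x at y=-40 along -5.75deg',l[0]+(-40-l[1])*np.tan(np.radians(5.75)))
hsv=cv2.cvtColor(im,cv2.COLOR_RGB2HSV);m=(hsv[...,1]<60)&(hsv[...,2]>90)
L=[];Rr=[]
for v in range(90,225,5):
    u=np.where(m[v,240:400])[0]+240
    L.append(onz(p,u.min()-.5,v,12)[:2]);Rr.append(onz(p,u.max()+.5,v,12)[:2])
for S in (L,Rr):
    S=np.array(S);vx,vy,x0,y0=cv2.fitLine(S.astype(np.float32),cv2.DIST_HUBER,0,.01,.01).ravel()
    print('x at y=-40:',x0+(-40-y0)*vx/vy,'yaw',-np.degrees(np.arctan(vx/vy)))
im,d,p=load('s7')
X=np.array([634.6,-51.6,0]);Rz=Ro.from_euler('z',-.1).as_matrix()
for c in [(-20,-12,61),(20,-12,61)]:
    u,v=proj(p,X+Rz@c);print('pred bottom corner in zs7',(u-250)*3.5,(v-150)*3.5)
cv2.imwrite('pics/zs7b.png',cv2.resize(im[205:250,320:370],None,fx=12,fy=12,interpolation=2)[:,:,::-1])
for c in [(-20,-12,61),(20,-12,61)]:
    u,v=proj(p,X+Rz@c);print('zs7b',(u-320+.5)*12,(v-205+.5)*12)
im,d,p=load('s3')
```

```text
cell rim +y [615.6 -39.5] [655.7 -43.4] 40.28920450939683 mid [635.65 -41.45]
lamp tip [645.3  50.4] x at y=-40 along -5.75deg 636.1971986514172
x at y=-40: 585.4809 yaw -5.876187
x at y=-40: 686.35016 yaw -5.6862526
pred bottom corner in zs7 286.07800470208315 297.15888515402696
pred bottom corner in zs7 334.3792399654925 327.48592815227244
zs7b 146.83887326428498 364.83046338523525
zs7b 312.44310845311725 468.808896522077
```

View pics/zs7b.png

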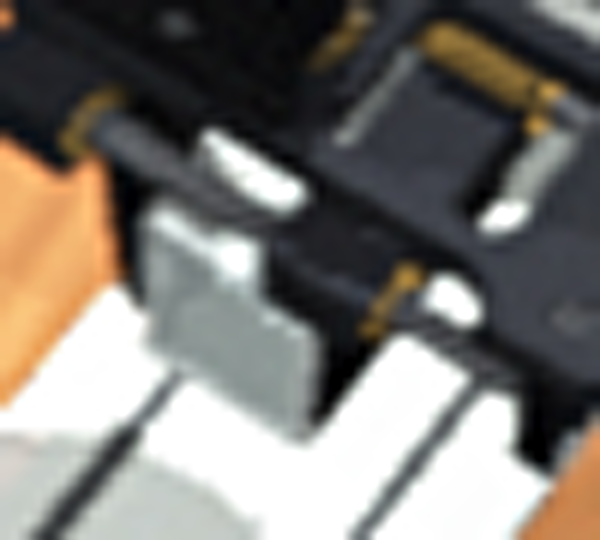

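Run:
```python
from h import *
im,d,p=load('s7')
pr=lambda X:np.array(proj(p,X))
print('bias in stand px',pr([445.8,-180.6,61])-pr([442.3,-177.4,61]))
print('1mm z at beam px',pr([634.6,-51.6,91])-pr([634.6,-51.6,90]))
B=np.array([634.5,-52,0]);Rz=Ro.from_euler('z',-.1004).as_matrix()
for n,c in dict(corner_far_sens=(50,-215,12),corner_near_sens=(-50,-215,12)).items():
    print(n,(pr(B+Rz@c)-[250,150]+.5)*3.5)
for c in [(-27,-156-0,121),(27,-156,121),(27,-100-15,121)]: pass
# lamp far top corner etc.
cv2.imwrite('pics/zs7c.png',cv2.resize(im[170:215,350:405],None,fx=12,fy=12,interpolation=2)[:,:,::-1])
print('lamp tip centre zs7c',(pr(B+Rz@[0,100,90])-[350,170]+.5)*12,'corner far lamp',(pr(B+Rz@[50,215,12])-[350,170]+.5)*12)
```

```text
bias in stand px [0.41571227 1.6876833 ]
1mm z at beam px [ 0.01283183 -0.20975032]
corner_far_sens [192.8769825 619.9448926]
corner_near_sens [ 72.02420635 531.89103399]
lamp tip centre zs7c [184.71743854 374.00837546] corner far lamp [629.71865462 322.52258391]
```

View pics/zs7c.png

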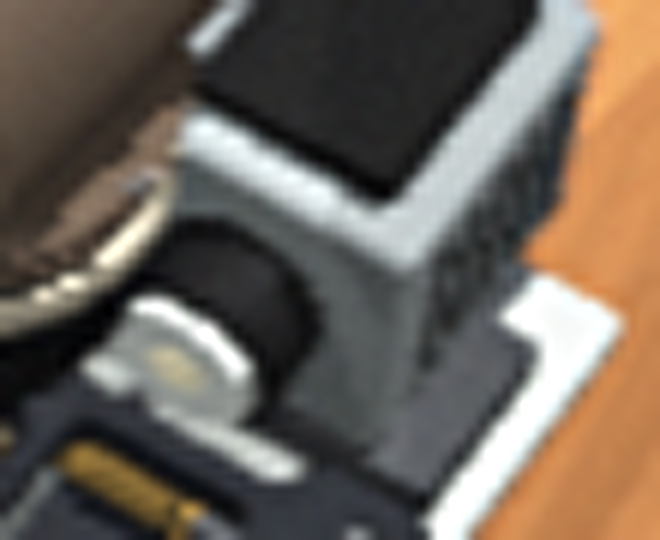

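Run:
```python
from h import *
im,d,p=load('s7');cv2.imwrite('pics/s7t.png',cv2.resize(im[50:200,240:440],None,fx=4,fy=4)[:,:,::-1])
s=env.state();print(s['t'],np.abs(s['qvel']).max(),s['eef_pos'],s['opening']*95.1)
a,da,pa=load('w4');b,db,pb=load('w6')
```

```text
17.625 0.0037682879004526837 [634.57171804 -51.62238509 155.81283388] 39.7217147918989
```

View pics/s7t.png

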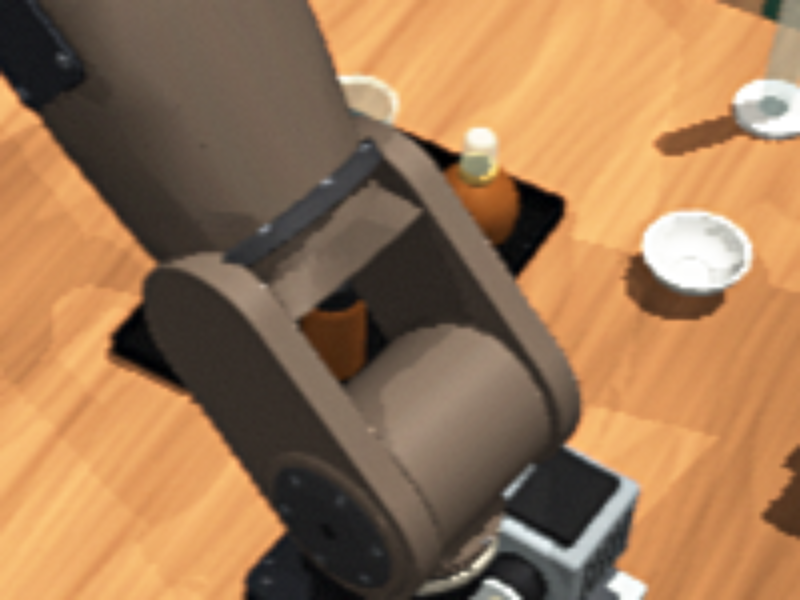

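The jar still stands on the tray, visible at (335,335) through the arm. The arm is still, so I'm handing the job in.

```bash
python3 -c "
from cell import env
print(env.job_done())"
```

```text
the job is handed in; nothing more can be done
None
```

The jar is standing upright and released in the free part of the black tray. The gripper is holding the thick cell still in the beam, touching only its two frosted faces. I handed the job in at 17.6 s.

**Position:** in the last wrist view the cell's centre is about 0.2 mm off the bench's centre line. Its windows are within about 0.1° of square to the bench. From the arm's position and the known slot floor height, the middle of the windows is at z ≈ 90 mm. The grip opening reads 39.7 mm on the 40 mm wide cell, and the arm was at rest.

**Check that disagreed:** in the coarser scene camera, the cell's lower edge looked 1–2 pixels higher than predicted. Allowing for that camera's own offset, this would put the cell about 5 mm higher. I put it down to the clear bottom blending into the white bench, and did not correct for it. The wrist views showed the same rim width and position before and after lifting, so the cell did not slip in the grip.

**Jar and other items:** I last saw the jar whole and upright just after letting go. In the final scene view it is partly behind the arm but still standing. I saw nothing else disturbed, though the arm hides part of the tray and stand in the final views.

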